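Sort loose flight hardware back into its kitting trays

ROBOT

A 6-joint arm with a two-finger parallel gripper is mounted at the origin on the work surface. World frame = base frame: x ahead of the robot, y to its left, z up, the work surface at z = 0. Lengths are in m, angles in rad, forces in N, time in s.
With the tool pointing down it reaches from about 0.25 to 0.775 m from the base axis. Payload 4 kg.
Tool frame: the origin (TCP) lies at the very end of the fingers, on their centre line; the grasp point (between the pads) lies 19 mm behind it (robot.pinch_z is the distance from the TCP to the grasp point, in m); z points along the fingers, y is the line along which they close (so a half turn about z gives the same grasp; the last joint's range is limited). The gripper opens to 94 mm and grips with 3 to 60 N. Pads are 16 mm wide; open, the fingers measure 119 mm over their backs; the gripper's body (75 mm by 177 mm) begins 78 mm behind the grasp point.
Start: joints at [1.026, 0.087, 1.371, -0, 1.684, -0.103], TCP at [0.235, 0.497, 0.168] pointing down, gripper open.
Joint ranges: [-3.1, 3.1], [-0.76, 2.03], [0.27, 2.55], [-1.08, 4.22], [0.17, 2.65], [-2.57, 2.57]. Speed limits (rad/s): [2.79, 2.79, 3.14, 3.14, 3.14, 3.14].

INTERFACE

Orientations are given as [roll, pitch, yaw] about the fixed x, y, z axes, in that order (R = Rz(yaw) Ry(pitch) Rx(roll)).
In Python, from bench import robot gives the robot as it stands.
- The arm moves only by the tool arm_command, never from a script. Its argument "targets" is one flat list of numbers, 7 for each row, row after row: the turn, a rotation vector about the tool's x, y, z in degrees, then the shift along the tool's x, y, z in mm, then the closure, from -1 (fully open) to 1 (shut). In form: [ax, ay, az, x, y, z, hand, ax, ay, az, x, y, z, hand, ...]. A call has 1 to 20 rows; each row is the pose to reach, as a shift and turn from the pose commanded when the call began, along the tool's axes at that moment; what a row does not reach only later rows make up. A row lasts 1/10 s, in which the tool goes at most 50 mm and 8.59 degrees, less where a joint would pass 70% of its speed; a pose out of reach is approached as far as the arm can. A call with a gripper value outside its range is refused whole. The fingers move at their own pace and stop on an object; the grip force is fixed at half the most. Time passes only in rows, so rows that repeat a pose let the fingers close. It gives the time, the measured TCP pose, the force, the opening and the grip force at its end, in the units of the state.
- robot.get_obs(): the state, without advancing time (a new reading comes with each control period).
- robot.snapshot(name): name is "side" or "top"; returns a dict with "color" (384x512x3 uint8, red, green, blue), "range_z" (384x512 float32, m along the optical axis (not along the pixel's ray), 0 where there is no reading), "fx", "fy", "cx", "cy" (pixels), "T" (4x4, takes a point from camera to world coordinates). Camera axes: x right, y down, z forward; pixel columns grow to the right and rows downward; lengths in m; the calibration is good to about 2 mm. A picture is of the moment at which its call begins.
- robot.close_job(): hands the job in; it is judged then, once.
The state is a dict: "time": time; "joint_positions": joint angles; "qvel": joint speeds; "joint_torque": joint torques, N m; "tool_pos": TCP position; "ee_rot": TCP orientation; "wrist_force": force on the tool from outside, world axes, zero at the start; "wrist_torque": the same for the moment, N m; "width": finger opening in m; "finger_force": force on a finger pad.
Only numpy, scipy, OpenCV 4.12 (cv2) and the standard library are available. Lean on these libraries where they do the work, as an engineer would, in place of code of your own. Each camera call takes 0.05 s, during which the arm holds its last target. There are 200 camera calls.

TASK

Clear the mixed hardware off the yellow sheet: put both copper rings, both steel nuts and the black standoff each into the empty front bay of the tray that already holds its own kind. Rings and nuts must lie flat on the bay's floor, side by side and not on one another or on a wall, and the standoff must stand upright. Leave the red dust cap and the torque wrench where they are.

Things in the scene. Friction and masses are not known exactly. Their poses are not given: they have to be found in the camera images.
- ring_a: Loose copper spacer ring lying flat: outside diameter 38, hole 20, 10 mm high, about 60 g. Origin at its middle (5 mm above the table at the start); z along its axis. Either face may be up.
- ring_b: Loose copper spacer ring lying flat: outside diameter 38, hole 20, 10 mm high, about 60 g. Origin at its middle (5 mm above the table at the start); z along its axis. Either face may be up.
- nut_a: Loose bright steel hexagon nut lying flat: 30 mm across flats, 34.6 across corners, 16 mm high, hole 17 mm, about 64 g. Origin at its middle (8 mm above the table at the start); z along its axis; flats are square to x and to directions 60 degrees from it. Either face may be up.
- nut_b: Loose bright steel hexagon nut lying flat: 30 mm across flats, 34.6 across corners, 16 mm high, hole 17 mm, about 64 g. Origin at its middle (8 mm above the table at the start); z along its axis; flats are square to x and to directions 60 degrees from it. Either face may be up.
- standoff: Loose black hexagonal standoff standing upright: 22 mm across flats, 25.4 across corners, 36 mm tall, about 42 g, a threaded hole in its top. Origin: centre of its underside; z up its axis; flats are square to x and to directions 60 degrees from it.
- tray_copper: Fixed steel kitting tray, floor blue, with copper rings (fixed, up to 45 mm high) in its rear bay. Origin: underside, below the centre of the empty front bay; x towards the rear bay, z up. Front bay inside: x -50 to 50, y -55 to 55 mm; floor 3 mm above the table; walls 22 mm high, 3 mm thick, with 4 mm rolled rims. Whole tray: x -53 to 103, y -59 to 59 mm.
- tray_steel: Fixed steel kitting tray, floor blue, with bright steel hexagon nuts (fixed, up to 45 mm high) in its rear bay. Origin: underside, below the centre of the empty front bay; x towards the rear bay, z up. Front bay inside: x -50 to 50, y -55 to 55 mm; floor 3 mm above the table; walls 22 mm high, 3 mm thick, with 4 mm rolled rims. Whole tray: x -53 to 103, y -59 to 59 mm.
- tray_black: Fixed steel kitting tray, floor blue, with black standing standoffs (fixed, up to 45 mm high) in its rear bay. Origin: underside, below the centre of the empty front bay; x towards the rear bay, z up. Front bay inside: x -50 to 50, y -55 to 55 mm; floor 3 mm above the table; walls 22 mm high, 3 mm thick, with 4 mm rolled rims. Whole tray: x -53 to 103, y -59 to 59 mm.
- cap: Loose red plastic dust cap, 34 mm diameter at its flange, 18 mm high, 15 g. Origin: centre of its underside. To be left where it is. It and the five loose parts stand in shuffled places on a yellow sheet, centres at least 60 mm apart, on the robot's side of the trays.
- torque_wrench: Loose torque wrench lying right of the parts, to be left: 200 mm long, 31 wide, 26 high, 220 g. Origin: on the bench under its middle; x along it to its round head (+108 mm), black grip to -90 mm. Also on the bench: tweezers (left of the parts), a row of baffle cylinders 120 mm tall beyond the trays (x about 0.9 m), equipment up to 130 mm tall beyond 0.4 m to either side.

How it is judged:
By the outcome, as a careful person would: the job done as asked, in the order asked, and still so for the second after the job is handed in, with the robot touching nothing.
It also fails if it takes over 112 s, if anything falls off the work surface, if the arm or the gripper's body presses on something with over 40 N, if the wrist force passes 120 N, or if a joint passes its speed limit or range.

## Working session

There is one attempt and no reset: what is moved stays moved. The work goes in short steps, Python scripts to look and compute and a tool call to move; the robot and the scene stay as the last step left them, time stands still between calls to the robot, and variables do not carry over. Pictures are saved under pics/ and viewed, at most 14 in all, crops included, and the job is handed in when it is done.

Besides the shell and the picture viewer there is one more tool, called after "Request:" as name(argument=value, ...), one argument or row to a line, values as JSON. arm_command: Moves the arm, as the interface text tells. Its arguments: {"type":"object","properties":{"targets":{"type":"array"}},"required":["targets"]}

```bash
mkdir -p pics; cat > h.py <<'E'
from bench import robot
import numpy as np, cv2
def snap(n,f):
    s=robot.snapshot(n); np.savez('/tmp/'+n+'.npz',**s); cv2.imwrite('pics/'+f,cv2.resize(s['color'][:,:,::-1],(800,600),interpolation=cv2.INTER_CUBIC)); return s
def px(s,u,v,z):  # pixel -> world at plane height z
    T=s['T']; d=T[:3,:3]@np.array([(u-s['cx'])/s['fx'],(v-s['cy'])/s['fy'],1]); o=T[:3,3]
    return o+d*(z-o[2])/d[2]
E
python3 - <<'E'
from h import *
for n in('top','side'):
    s=snap(n,n+'0.png'); print(n,np.round(s['T'],3).tolist(),s['fx'],s['cx'],s['cy'])
o=robot.get_obs();print(o)
E
```

```text
top [[0.021, -0.992, 0.125, 0.395], [-1.0, -0.021, 0.002, -0.064], [0.001, -0.125, -0.992, 0.973], [0.0, 0.0, 0.0, 1.0]] 430.4164354278192 258.6149837846536 196.20235168551653
side [[0.908, -0.325, 0.264, 0.281], [-0.419, -0.686, 0.595, -0.615], [-0.012, -0.651, -0.759, 0.726], [0.0, 0.0, 0.0, 1.0]] 451.37865705464674 261.12853415867204 195.96337450060753
{'time': 0.1, 'joint_positions': array([ 1.02593407e+00,  8.78613195e-02,  1.37210983e+00, -7.11147795e-06,
        1.68360110e+00, -1.03094377e-01]), 'qvel': array([ 1.08313475e-03,  4.03633363e-05, -4.17268678e-03,  1.27061572e-03,
        1.81871637e-04, -1.69041613e-03]), 'joint_torque': array([ 2.00178489e-03, -3.41252339e+01, -3.03301191e+01,  7.19633047e-02,
        3.03912512e-02, -1.10685603e-04]), 'tool_pos': array([0.2348501 , 0.49670194, 0.16692871]), 'ee_rot': array([-3.13962284e+00, -1.96693348e-04,  2.69982379e+00]), 'wrist_force': array([ 0.77155799, -0.01034642,  0.26928776]), 'wrist_torque': array([-0.05459737,  0.02481002, -0.01536212]), 'finger_force': 0.0, 'width': 0.09388986108533155}
```

View pics/top0.png

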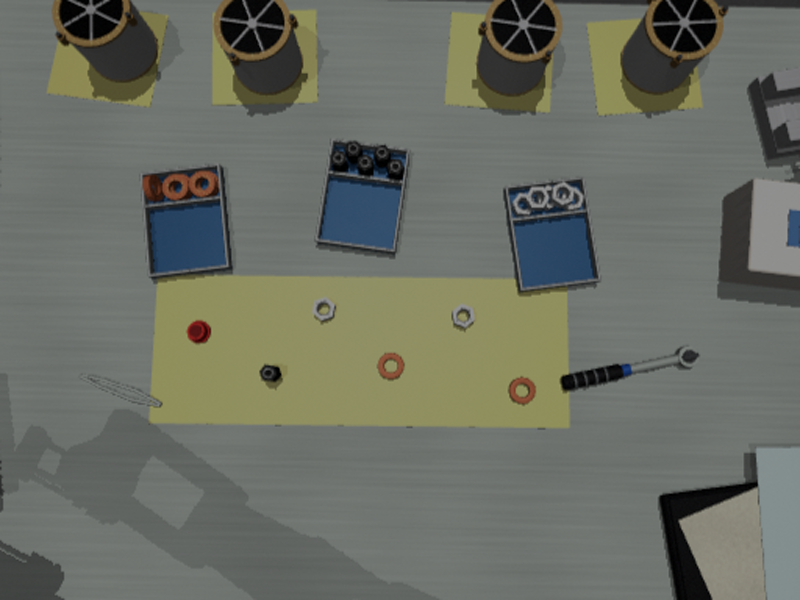

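View pics/side0.png

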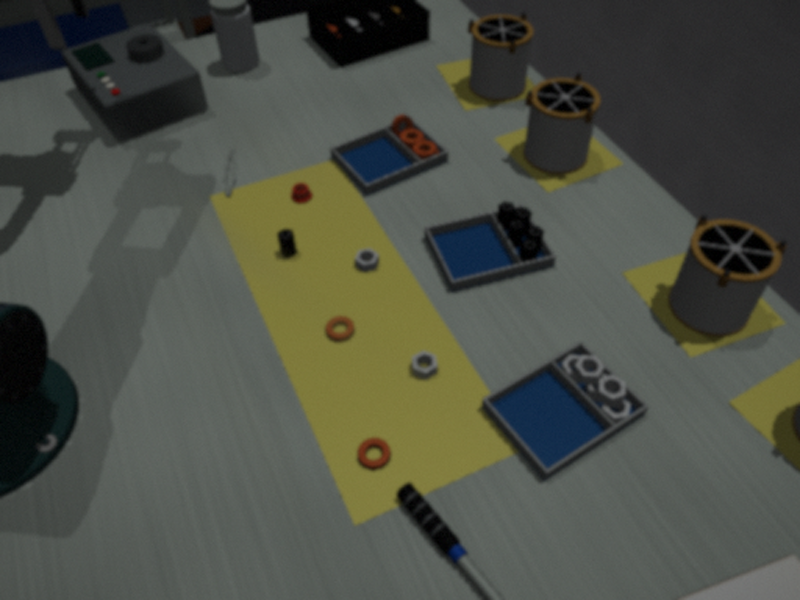

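Top view (800x600): copper tray bay (187,240), black tray bay (362,213), steel tray bay (554,254). Rings are at (391,366) and (522,390), nuts at (324,309) and (463,317), the standoff at (270,373) and the cap at (199,331). I'll enlarge the parts and the trays.

```bash
python3 - <<'E'
from h import *
s=dict(np.load('/tmp/top.npz'));c=s['color'][:,:,::-1]; k=.64
P=dict(ra=(391,366),rb=(522,390),na=(324,309),nb=(463,317),so=(270,373),cap=(199,331))
t=[]
for n,(u,v) in P.items():
    u0,v0=round(u*k)-12,round(v*k)-12
    im=cv2.resize(c[v0:v0+24,u0:u0+24],(264,264),interpolation=cv2.INTER_CUBIC); cv2.putText(im,f'{n} {u0},{v0}',(2,12),0,.4,(255,0,255),1); t.append(im)
cv2.imwrite('pics/parts.png',np.vstack([np.hstack(t[:3]),np.hstack(t[3:])]))
t=[]
for u0,v0 in((85,100),(197,85),(317,110)):
    im=cv2.resize(c[v0:v0+80,u0:u0+73],(263,288),interpolation=cv2.INTER_CUBIC);t.append(im)
cv2.imwrite('pics/trays.png',np.hstack(t))
hsv=cv2.cvtColor(c,cv2.COLOR_BGR2HSV)
print(hsv[230,200])
hz=dict(ra=.01,rb=.01,na=.016,nb=.016,so=.036,cap=.018)
for n,(u,v) in P.items():
    u0,v0=round(u*k),round(v*k); w=hsv[v0-12:v0+13,u0-12:u0+13].astype(int); cc=c[v0-12:v0+13,u0-12:u0+13].astype(int)
    if n[0]=='r' : m=(w[:,:,0]<13)&(w[:,:,1]>90)
    elif n=='cap': m=((w[:,:,0]<8)|(w[:,:,0]>172))&(w[:,:,1]>120)
    elif n[0]=='n': m=w[:,:,1]<50
    else: m=w[:,:,2]<45
    N,l,st,ce=cv2.connectedComponentsWithStats(m.astype(np.uint8)); i=1+np.argmax(st[1:,4]); x,y=ce[i]+[u0-12,v0-12]
    print(n,st[i].tolist(),np.round((x,y),1),np.round(px(s,x,y,hz[n])*1000,1), 'tophgt', round(float((s['T']@np.r_[0,0,0,1])[2]),3))
E
```

```text
[ 30  80 143]
ra [4, 4, 16, 16, 137] [249.6 233.6] [432.5 -43.3  10. ] tophgt 0.973
rb [4, 4, 17, 16, 142] [333.7 249.4] [ 401.3 -230.8   10. ] tophgt 0.973
na [5, 4, 15, 15, 130] [206.9 197.2] [511.5  54.3  16. ] tophgt 0.973
nb [5, 3, 15, 16, 130] [296.1 201.6] [ 505.8 -145.8   16. ] tophgt 0.973
so [6, 7, 13, 10, 75] [173.4 238.5] [417.2 121.   36. ] tophgt 0.973
cap [5, 5, 15, 14, 161] [126.9 211.9] [474.5 231.   18. ] tophgt 0.973
```

View pics/parts.png

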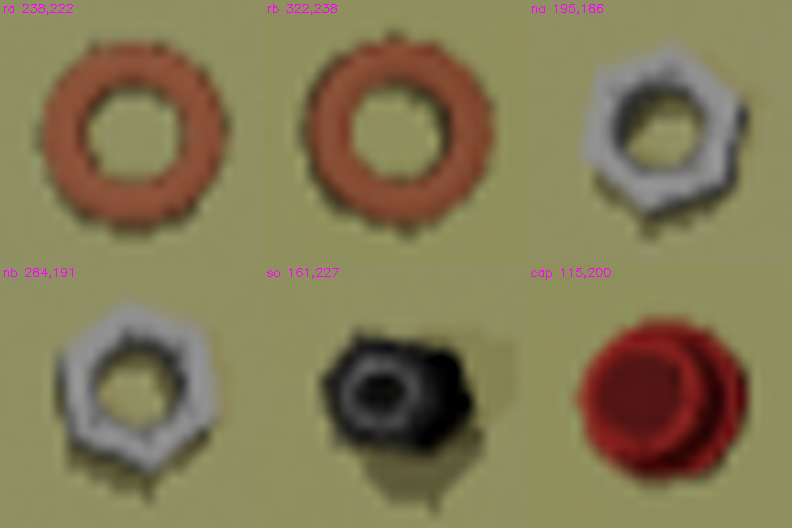

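View pics/trays.png

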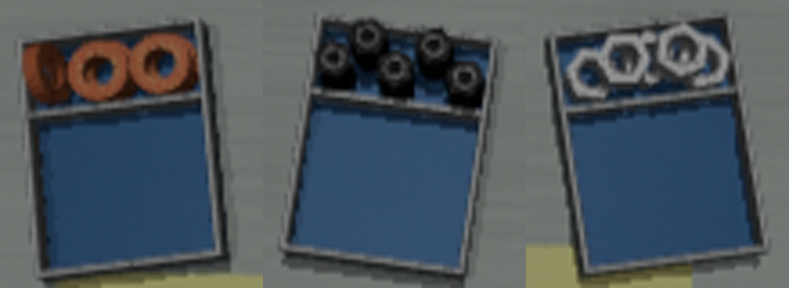

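Parts crop: rings are round and flat. Each nut has a corner near image top (a tilted about 6° right, b about 6° left), and the standoff's top is around (380,390). Trays crop: the outer corners are clear, so I'll fit poses from them.

```bash
cat > fit.py <<'E'
from h import *
from scipy.optimize import least_squares, differential_evolution as DE
s=dict(np.load('/tmp/top.npz')); c=s['color'][:,:,::-1]; hsv=cv2.cvtColor(c,cv2.COLOR_BGR2HSV)
Ti=np.linalg.inv(s['T'])
def proj(p): q=Ti[:3,:3]@p.T+Ti[:3,3:]; return np.c_[q[0]/q[2]*s['fx']+s['cx'],q[1]/q[2]*s['fy']+s['cy']]
M=np.array([[103,59],[103,-59],[-53,-59],[-53,59]])/1000
rot=lambda a:np.array([[np.cos(a),-np.sin(a)],[np.sin(a),np.cos(a)]])
for n,o,C in(('copper',(85,100),[(20,42),(200,20),(226,258),(42,277)]),('black',(197,85),[(55,17),(231,40),(203,273),(21,252)]),('steel',(317,110),[(24,36),(198,18),(239,250),(57,274)])):
    W=np.array([px(s,u/3.6+o[0]-.4,v/3.6+o[1]-.4,.023)[:2] for u,v in C])
    r=least_squares(lambda p:((rot(p[2])@M.T).T+p[:2]-W).ravel(),[W[:,0].mean(),W[:,1].mean(),0])
    print(n,np.round(r.x[:2]*1000,1),round(np.degrees(r.x[2]),1),'res',np.round(r.fun*1000,1))
def fit(n,x0,y0,r,h,hole):
    u,v=np.round(proj(np.array([[x0,y0,h]]))[0]).astype(int); u0,v0=u-12,v-12;K=8
    w=hsv[v0:v0+25,u0:u0+25].astype(float); g=np.clip((70-w[:,:,1])/30,0,1)*np.clip((w[:,:,2]-100)/20,0,1) if n[0]=='n' else (w[:,:,2]<60).astype(float)
    def f(p):
        a=p[2]+np.radians(30+60*np.arange(6)); a2=np.radians(np.arange(0,360,10))
        P=lambda rr,aa,z:proj(np.c_[p[0]+rr*np.cos(aa),p[1]+rr*np.sin(aa),0*aa+z])
        im=np.zeros((25*K,25*K),np.float32); S=lambda q:np.round((q-[u0,v0]+.5)*K).astype(np.int32)
        if n[0]=='n': cv2.fillPoly(im,[S(P(r,a,h))],1); cv2.fillPoly(im,[S(P(hole,a2,h))],0)
        else: cv2.fillPoly(im,[cv2.convexHull(np.r_[S(P(r,a,h)),S(P(r,a,0))])],1)
        return ((cv2.resize(im,(25,25),interpolation=cv2.INTER_AREA)-g)**2).sum()
    q=DE(f,[(x0-.012,x0+.012),(y0-.012,y0+.012),(-.524,.524)],seed=1,maxiter=60); print(n,np.round(q.x[:2]*1000,1),'yaw',round(np.degrees(q.x[2]),1),round(q.fun,2),g.sum())
fit('na',.5115,.0543,.0173,.016,.0085); fit('nb',.5058,-.1458,.0173,.016,.0085); fit('so',.417,.121,.0127,.036,0)
E
python3 fit.py
```

```text
copper [610.2 254.2] 8.7 res [ 0.7  1.2  1.7 -2.2  0.5 -1.  -2.9  1.9]
black [652.9   4.8] -5.8 res [ 0.9  2.1  1.8 -2.7 -1.8 -1.3 -0.9  1.9]
steel [ 601.5 -274.9] 8.3 res [ 0.7  3.4  3.6 -3.2 -2.4 -2.  -1.9  1.7]
na [512.4  55.5] yaw 23.0 8.01 101.75666666666667
nb [ 507.1 -145.9] yaw -18.7 11.26 97.64666666666666
so [417.6 125.6] yaw -7.3 20.77 97.0
```

```bash
cat > go.py <<'E'
# usage: go.py x,y,z(mm),closing_angle(deg) ...  -> rows (turn, shift) from the present pose
from h import *
import sys
from scipy.spatial.transform import Rotation as Ro
o=robot.get_obs(); R=Ro.from_euler('xyz',o['ee_rot']); p=o['tool_pos']*1000
print('t',round(o['time'],2),'pos',np.round(p,1),'closing',round(np.degrees(o['ee_rot'][2])-90,1),'w',round(o['width']*1000,1),'q',np.round(o['joint_positions'],2))
for a in sys.argv[1:]:
    x,y,z,c=map(float,a.split(',')); G=Ro.from_euler('xyz',[180,0,c+90],degrees=True)
    print(np.round((R.inv()*G).as_rotvec(degrees=True),1).tolist(),np.round(R.inv().apply(np.array([x,y,z])-p),1).tolist())
E
python3 go.py 432.5,-43.3,70,8.7
```

```text
t 0.1 pos [234.9 496.7 166.9] closing 64.7 w 93.9 q [ 1.03  0.09  1.37 -0.    1.68 -0.1 ]
[-0.1, 0.0, 56.0] [-409.6, -403.5, 97.6]
```

Request:
arm_command(
  targets=[0,0,56,-410,-403,97,-0.3,0,0,56,-410,-403,97,-0.3,0,0,56,-410,-403,97,-0.3,0,0,56,-410,-403,97,-0.3,0,0,56,-410,-403,97,-0.3,0,0,56,-410,-403,97,-0.3,0,0,56,-410,-403,97,-0.3,0,0,56,-410,-403,97,-0.3,0,0,56,-410,-403,97,-0.3,0,0,56,-410,-403,97,-0.3,0,0,56,-410,-403,97,-0.3,0,0,56,-410,-403,97,-0.3,0,0,56,-410,-403,97,-0.3,0,0,56,-410,-403,97,-0.3,0,0,56,-410,-403,97,-0.3,0,0,56,-410,-403,97,-0.3,0,0,56,-410,-403,97,-0.3],
)

```text
time: 1.8
tool_pos: [0.4335, -0.0414, 0.0713]
ee_rot: [3.141, 0.0, 1.724]
wrist_force: [-0.0, -0.5, 0.2]
width: 0.0607
finger_force: 0.0
```

```bash
python3 go.py 432.5,-43.3,70,8.7 432.5,-43.3,3,8.7
```

```text
t 1.8 pos [433.5 -41.4  71.3] closing 8.8 w 60.7 q [-0.23 -0.13  1.78  0.    1.49 -0.38]
[0.0, 0.0, 0.1] [-1.8, -1.3, 1.3]
[0.0, 0.0, 0.1] [-1.8, -1.3, 68.3]
```

Request:
arm_command(
  targets=[0,0,0,-2,-1,1,-0.3,0,0,0,-2,-1,30,-0.3,0,0,0,-2,-1,55,-0.3,0,0,0,-2,-1,68,-0.3,0,0,0,-2,-1,68,-0.3,0,0,0,-2,-1,68,-0.3,0,0,0,-2,-1,68,1,0,0,0,-2,-1,68,1,0,0,0,-2,-1,68,1,0,0,0,-2,-1,68,1,0,0,0,-2,-1,68,1,0,0,0,-2,-1,68,1,0,0,0,-2,-1,50,1,0,0,0,-2,-1,20,1,0,0,0,-2,-1,-10,1,0,0,0,-2,-1,-10,1],
)

```text
time: 3.4
tool_pos: [0.4362, -0.0453, 0.0856]
ee_rot: [3.133, 0.003, 1.722]
wrist_force: [0.4, 0.3, 0.4]
width: 0.0007
finger_force: 0.0
```

```bash
python3 go.py 432.5,-43.3,3,8.7 606,281,80,8.7 606,281,7,8.7
```

```text
t 3.4 pos [436.2 -45.3  85.6] closing 8.7 w 0.7 q [-0.23 -0.14  1.76  0.    1.52 -0.38]
[0.5, 0.2, -0.0] [2.8, -4.1, 82.6]
[0.5, 0.2, -0.0] [296.9, 217.1, 6.5]
[0.5, 0.2, -0.0] [297.2, 216.5, 79.5]
```

```bash
python3 - <<'E'
from h import *
a=snap('top','t1.png');b=snap('side','s1.png')
cv2.imwrite('pics/m1.png',np.hstack([cv2.resize(a['color'][150:300,180:330,::-1],(400,400)),cv2.resize(b['color'][150:300,150:300,::-1],(400,400))]))
print(robot.get_obs()['tool_pos'],robot.get_obs()['ee_rot'])
E
```

```text
[ 0.43314808 -0.04459101  0.08116442] [3.14041423e+00 3.86715674e-04 1.72243217e+00]
```

View pics/m1.png

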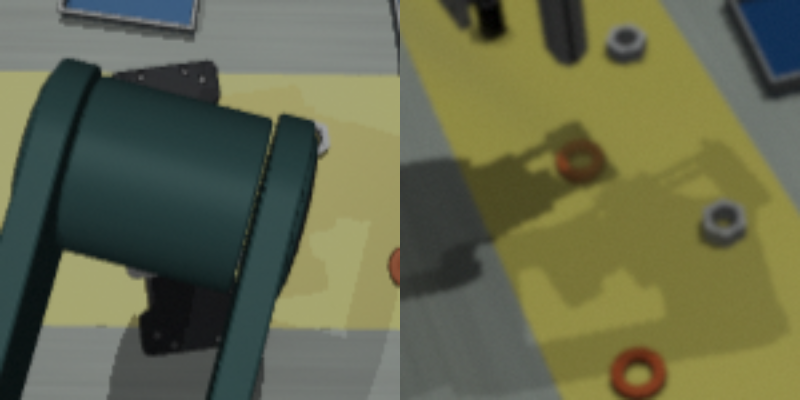

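The side crop shows the ring still on the sheet at crop (580,160), with the closed finger tips above it at (569,62). I'll compare the two in world coordinates.

```bash
python3 - <<'E'
from h import *
s=dict(np.load('/tmp/side.npz'))
f=lambda u,v:(150+(u-400)*.375-.3,150+v*.375-.3)
for u,v,z in((580,160,.01),(569,62,.0812),(638,373,.01),(724,222,.016)): print(np.round(px(s,*f(u,v),z)*1000,1))
for u,v in((569,50),(555,50),(640,395),(500,300),(590,165),(570,20)):
    x,y=f(u,v);x,y=round(x),round(y);d=s['range_z'][y,x]; print(u,v,np.round((s['T']@np.r_[(x-s['cx'])/s['fx']*d,(y-s['cy'])/s['fy']*d,d,1])[:3]*1000,1))
E
```

```text
[433.6 -48.7  10. ]
[444.7 -14.5  81.2]
[ 402.8 -235.6   10. ]
[ 506.1 -152.3   16. ]
569 50 [434.7 -55.2 137.4]
555 50 [425.3 -55.5 141.8]
640 395 [ 398.1 -251.3    9.4]
500 300 [ 338.2 -136.2    1.9]
590 165 [438.4 -57.6   9.9]
570 20 [437.9 -53.1 162.1]
```

```bash
python3 - <<'E'
from h import *
print(robot.get_obs()['tool_pos'])
for n in('side','top'):
    s=dict(np.load(f'/tmp/{n}.npz')); d=s['range_z']; v,u=np.mgrid[:384,:512]
    P=np.stack([(u-s['cx'])/s['fx']*d,(v-s['cy'])/s['fy']*d,d,0*d+1],-1)@s['T'].T
    m=(d>0)&(abs(P[...,0]-.433)<.06)&(abs(P[...,1]+.045)<.06)&(P[...,2]>.03)
    q=P[m][:,:3]*1000; i=np.argsort(q[:,2]); print(n,len(q)); print(np.round(q[i[:20:2]],0).tolist()); print(np.histogram(q[:,2],bins=range(30,400,20))[0])
E
```

```text
[ 0.43314808 -0.04459101  0.08116442]
side 8062
[[438.0, -52.0, 122.0], [439.0, -55.0, 122.0], [444.0, -53.0, 124.0], [435.0, -55.0, 124.0], [434.0, -55.0, 124.0], [436.0, -54.0, 125.0], [439.0, -51.0, 126.0], [438.0, -54.0, 127.0], [436.0, -53.0, 127.0], [433.0, -56.0, 128.0]]
[   0    0    0    0   31  124  134  144   66  132  681 1035  387  464
  633  485  656  619]
top 8190
[[385.0, -79.0, 235.0], [387.0, -24.0, 236.0], [385.0, -26.0, 236.0], [374.0, -26.0, 237.0], [377.0, -24.0, 237.0], [382.0, -24.0, 237.0], [377.0, -26.0, 238.0], [380.0, -77.0, 238.0], [379.0, -25.0, 239.0], [379.0, -26.0, 239.0]]
[  0   0   0   0   0   0   0   0   0   0  25 228   0  13  18   0   0   0]
```

The fingertips are actually at z≈121 mm, but the state reports 81, so the reported TCP looks about 40 mm too low. Before trusting that offset, I'll open up, descend part way and measure the tips again.

Request:
arm_command(
  targets=[0,0,0,0,0,40,-0.3,0,0,0,0,0,80,-0.3,0,0,0,0,0,80,-0.3,0,0,0,0,0,80,-0.3,0,0,0,0,0,80,-0.3,0,0,0,0,0,80,-0.3],
)

```text
time: 4.1
tool_pos: [0.4346, -0.0449, 0.003]
ee_rot: [3.138, 0.001, 1.722]
wrist_force: [-0.4, -0.4, -0.6]
width: 0.045
finger_force: 0.0
```

```bash
cat > tip.py <<'E'
from h import *
import sys
s=snap('side','tip.png'); o=robot.get_obs(); p=o['tool_pos']; c=o['ee_rot'][2]-np.pi/2; d=s['range_z']; v,u=np.mgrid[:384,:512]
P=(np.stack([(u-s['cx'])/s['fx']*d,(v-s['cy'])/s['fy']*d,d,0*d+1],-1)@s['T'].T)[...,:3]
L=P-p; a=L[...,0]*np.cos(c)+L[...,1]*np.sin(c); b=-L[...,0]*np.sin(c)+L[...,1]*np.cos(c)
m=(d>0)&(abs(a)<.065)&(abs(b)<.03)&(P[...,2]>.022)&(P[...,2]<p[2]+.12)
print('tool',np.round(p*1000,1),'w',o['width'],'pinch_z',robot.pinch_z)
q=np.c_[a[m],b[m],P[m][:,2]]*1000
for sg in(-1,1):
    k=q[q[:,0]*sg>0]; k=k[np.argsort(k[:,2])]; print('finger',sg,len(k),'lowest z',np.round(k[:12:3],0).tolist(),'a-range',np.round(np.percentile(k[:,0],[2,98]),0),'b',np.round(np.percentile(k[:,1],[2,50,98]),0))
E
python3 tip.py
```

```text
tool [434.5 -44.9   2.9] w 0.04902542947509969 pinch_z 0.0188
finger -1 214 lowest z [[-23.0, -9.0, 39.0], [-25.0, -11.0, 46.0], [-24.0, -9.0, 49.0], [-27.0, -11.0, 49.0]] a-range [-34. -21.] b [-12. -10.   6.]
finger 1 258 lowest z [[25.0, 6.0, 42.0], [25.0, -7.0, 43.0], [27.0, -11.0, 45.0], [24.0, -8.0, 47.0]] a-range [24. 36.] b [-12.  -9.   6.]
```

The offset holds with open fingers: tips at about 43 mm against a reported 3. I'll work with true z = reported + 40 and come down gently, checking force.

Request:
arm_command(
  targets=[0,0,0,0,0,0,-0.3,0,0,0,0,0,15,-0.3,0,0,0,0,0,25,-0.3,0,0,0,0,0,33,-0.3,0,0,0,0,0,33,-0.3,0,0,0,0,0,33,-0.3],
)

```text
time: 4.75
tool_pos: [0.4328, -0.0445, -0.0321]
ee_rot: [-3.141, -0.0, 1.722]
wrist_force: [-0.6, 1.1, -0.6]
width: 0.0607
finger_force: 0.0
```

```bash
sed -i 's/>.022)/>.012)/' tip.py; python3 tip.py
```

```text
tool [433.1 -44.6 -31.7] w 0.06125886095402041 pinch_z 0.0188
finger -1 189 lowest z [[-10.0, 9.0, 12.0], [-15.0, 3.0, 12.0], [-11.0, -10.0, 12.0], [-40.0, -10.0, 15.0]] a-range [-42. -10.] b [-12. -10.   9.]
finger 1 226 lowest z [[12.0, -3.0, 12.0], [34.0, -10.0, 13.0], [36.0, -11.0, 14.0], [33.0, -0.0, 15.0]] a-range [31. 43.] b [-12.  -9.   7.]
```

Request:
arm_command(
  targets=[0,0,0,0,0,3,-0.3,0,0,0,0,0,5,-0.3,0,0,0,0,0,5,-0.3,0,0,0,0,0,5,1,0,0,0,0,0,5,1,0,0,0,0,0,5,1,0,0,0,0,0,5,1,0,0,0,0,0,5,1,0,0,0,0,0,5,1,0,0,0,0,0,-20,1,0,0,0,0,0,-60,1,0,0,0,0,0,-80,1,0,0,0,0,0,-80,1,0,0,0,0,0,-80,1],
)

```text
time: 6.2
tool_pos: [0.4325, -0.0444, 0.0474]
ee_rot: [-3.141, -0.0, 1.722]
wrist_force: [-0.1, -0.2, -0.2]
width: 0.0374
finger_force: 30.0
```

```bash
python3 go.py 606,281,45,8.7 606,281,-33,8.7
```

```text
t 6.2 pos [432.5 -44.4  47.4] closing 8.7 w 37.4 q [-0.23 -0.12  1.81  0.    1.44 -0.38]
[-0.0, -0.0, -0.0] [295.5, 220.7, 2.3]
[-0.0, -0.0, -0.0] [295.5, 220.7, 80.3]
```

Request:
arm_command(
  targets=[0,0,0,295,221,2,1,0,0,0,295,221,2,1,0,0,0,295,221,2,1,0,0,0,295,221,2,1,0,0,0,295,221,2,1,0,0,0,295,221,2,1,0,0,0,295,221,2,1,0,0,0,295,221,2,1,0,0,0,295,221,2,1,0,0,0,295,221,2,1,0,0,0,295,221,2,1,0,0,0,295,221,2,1,0,0,0,295,221,2,1,0,0,0,295,221,2,1],
)

```text
time: 7.6
tool_pos: [0.6068, 0.2798, 0.0465]
ee_rot: [3.141, -0.0, 1.721]
wrist_force: [0.8, 0.5, -0.3]
width: 0.0373
finger_force: 30.0
```

```bash
python3 go.py 606,281,45,8.7 606,281,-33,8.7; python3 tip.py
```

```text
t 7.6 pos [606.8 279.8  46.5] closing 8.6 w 37.3 q [ 0.35  0.4   1.24 -0.    1.51  0.2 ]
[0.0, -0.0, -0.1] [1.3, -0.6, 1.5]
[0.0, -0.0, -0.1] [1.3, -0.6, 79.5]
tool [606.8 279.9  46.5] w 0.037209653459502584 pinch_z 0.0188
finger -1 346 lowest z [[-47.0, -9.0, 12.0], [-13.0, 28.0, 12.0], [-47.0, -5.0, 13.0], [-40.0, 28.0, 14.0]] a-range [-48.  -1.] b [-20.  -8.  29.]
finger 1 407 lowest z [[46.0, 30.0, 12.0], [41.0, 27.0, 13.0], [52.0, 29.0, 13.0], [56.0, 10.0, 14.0]] a-range [ 3. 64.] b [-25.  -7.  30.]
```

View pics/tip.png

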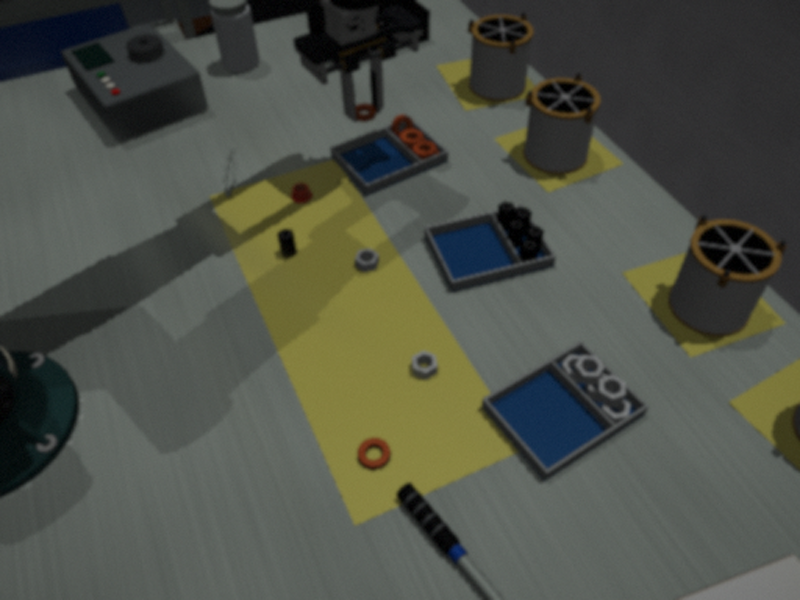

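The picture shows the ring level between the tips at (365,112), above the copper bay. Lower and release.

Request:
arm_command(
  targets=[0,0,0,1,-1,20,1,0,0,0,1,-1,50,1,0,0,0,1,-1,70,1,0,0,0,1,-1,79,1,0,0,0,1,-1,79,1,0,0,0,1,-1,79,1,0,0,0,1,-1,79,-0.15,0,0,0,1,-1,79,-0.15,0,0,0,1,-1,79,-0.15,0,0,0,1,-1,79,-0.15,0,0,0,1,-1,60,-0.15,0,0,0,1,-1,20,-0.15,0,0,0,1,-1,0,-0.3,0,0,0,1,-1,0,-0.3],
)

```text
time: 9.05
tool_pos: [0.6086, 0.2825, 0.0511]
ee_rot: [3.133, -0.002, 1.722]
wrist_force: [-0.0, 0.0, -0.2]
width: 0.0604
finger_force: 0.0
```

```bash
python3 go.py 401.8,-231.5,45,8.7 401.8,-231.5,-37,8.7
```

```text
t 9.05 pos [608.6 282.5  51.1] closing 8.7 w 60.4 q [0.35 0.39 1.23 0.   1.51 0.2 ]
[0.5, -0.1, -0.0] [-476.8, -282.1, 2.6]
[0.5, -0.1, -0.0] [-477.0, -282.8, 84.6]
```

Request:
arm_command(
  targets=[0,0,0,-477,-282,2,-0.3,0,0,0,-477,-282,2,-0.3,0,0,0,-477,-282,2,-0.3,0,0,0,-477,-282,2,-0.3,0,0,0,-477,-282,2,-0.3,0,0,0,-477,-282,2,-0.3,0,0,0,-477,-282,2,-0.3,0,0,0,-477,-282,2,-0.3,0,0,0,-477,-282,2,-0.3,0,0,0,-477,-282,2,-0.3,0,0,0,-477,-282,2,-0.3,0,0,0,-477,-282,2,-0.3,0,0,0,-477,-282,2,-0.3,0,0,0,-477,-282,2,-0.3,0,0,0,-477,-282,2,-0.3,0,0,0,-477,-282,2,-0.3,0,0,0,-477,-282,2,-0.3,0,0,0,-477,-282,2,-0.3],
)

```text
time: 10.85
tool_pos: [0.3992, -0.2322, 0.044]
ee_rot: [3.141, 0.0, 1.724]
wrist_force: [-0.2, 0.1, -0.2]
width: 0.061
finger_force: 0.0
```

```bash
python3 go.py 401.8,-231.5,-37,8.7; python3 - <<'E'
from h import *
s=snap('top','t2.png'); cv2.imwrite('pics/m2.png',cv2.resize(s['color'][90:190,80:230,::-1],(750,500),interpolation=cv2.INTER_CUBIC))
E
```

```text
t 10.85 pos [ 399.2 -232.2   44. ] closing 8.8 w 61.0 q [-0.65 -0.05  1.76  0.    1.43 -0.8 ]
[0.0, 0.0, 0.1] [0.3, 2.6, 81.0]
```

View pics/m2.png

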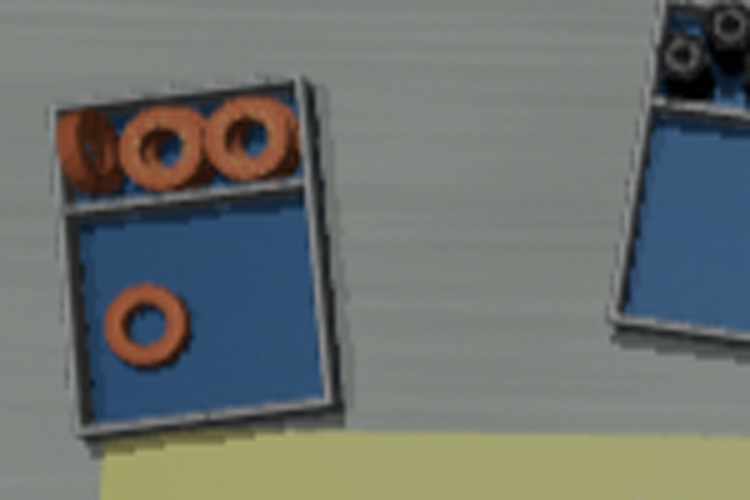

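The first ring lies flat in the left half of the copper bay, at crop (147,325). Now ring b.

Request:
arm_command(
  targets=[0,0,0,0,2,20,-0.3,0,0,0,0,2,50,-0.3,0,0,0,0,2,70,-0.3,0,0,0,0,2,80,-0.3,0,0,0,0,2,81,-0.3,0,0,0,0,2,81,-0.3,0,0,0,0,2,81,1,0,0,0,0,2,81,1,0,0,0,0,2,81,1,0,0,0,0,2,81,1,0,0,0,0,2,81,1,0,0,0,0,2,81,1,0,0,0,0,2,60,1,0,0,0,0,2,20,1,0,0,0,0,2,-5,1,0,0,0,0,2,-5,1,0,0,0,0,2,-5,1],
)

```text
time: 12.6
tool_pos: [0.4007, -0.2325, 0.0487]
ee_rot: [3.141, 0.0, 1.722]
wrist_force: [0.2, -0.6, -1.2]
width: 0.0359
finger_force: 30.0
```

```bash
python3 go.py 614,227.5,47,8.7
```

```text
t 12.6 pos [ 400.7 -232.5   48.7] closing 8.7 w 35.9 q [-0.65 -0.05  1.75  0.    1.44 -0.8 ]
[0.0, 0.0, -0.0] [422.5, 280.3, 1.7]
```

Width is 35.9, less than expected, so I'll look at the held ring.

```bash
python3 - <<'E'
from h import *
s=snap('side','s3.png'); p=robot.get_obs(); print(p['width'],p['finger_force'])
cv2.imwrite('pics/m3.png',cv2.resize(s['color'][190:320,170:320,::-1],(750,600),interpolation=cv2.INTER_CUBIC))
E
```

```text
0.036048074170420746 29.99968201853335
```

View pics/m3.png

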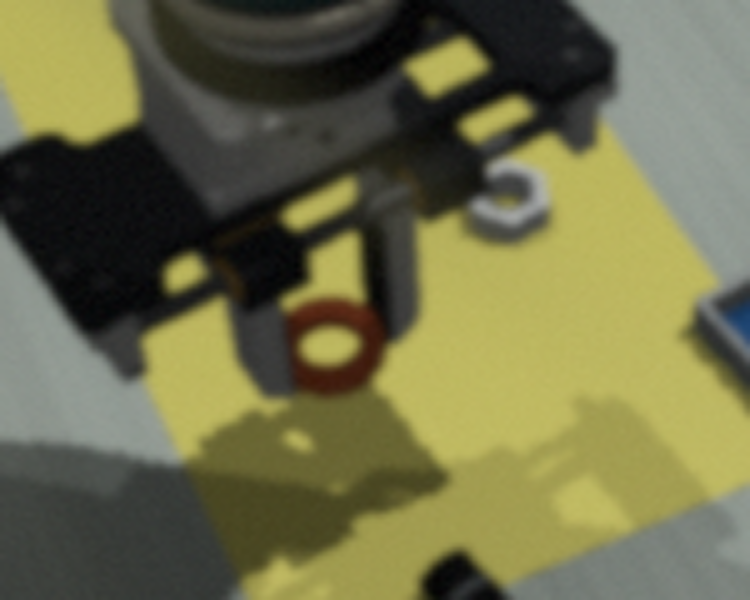

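```bash
python3 - <<'E'
from h import *
s=dict(np.load('/tmp/side.npz')); p=robot.get_obs()['tool_pos']; c=np.radians(8.7)
d=s['range_z']; v,u=np.mgrid[:384,:512]
P=(np.stack([(u-s['cx'])/s['fx']*d,(v-s['cy'])/s['fy']*d,d,0*d+1],-1)@s['T'].T)[...,:3]
h=cv2.cvtColor(s['color'],cv2.COLOR_RGB2HSV); m=((h[...,0]<14)|(h[...,0]>172))&(h[...,1]>110)&(d>0)
m[:, :170]=0;m[:,320:]=0;m[:190]=0;m[320:]=0
q=P[m]*1000; q=q[(q[:,2]>40)]
print(len(q),np.percentile(q,[3,50,97],axis=0).round(0).tolist())
A=np.c_[q[:,:2],np.ones(len(q))]; t=q[q[:,2]>0]; k=np.linalg.lstsq(A,q[:,2],rcond=None)[0]; print('plane slope',k.round(2))
L=q-p*1000; a=L[:,0]*np.cos(c)+L[:,1]*np.sin(c); b=-L[:,0]*np.sin(c)+L[:,1]*np.cos(c)
print('along closing',np.percentile(a,[2,98]).round(1),'across',np.percentile(b,[2,98]).round(1))
E
```

```text
190 [[386.0, -251.0, 90.0], [404.0, -239.0, 95.0], [420.0, -220.0, 109.0]]
plane slope [ 0.04 -0.28 12.88]
along closing [-15.6  19.7] across [-20.   12.5]
```

The ring is level along the closing axis but tilted about 14° across it, with the low edge roughly 6 mm below the tips and its centre about 4 mm off. I'll carry it to the bay and release it just above the floor so it settles flat, then check.

Request:
arm_command(
  targets=[0,0,0,422,284,2,1,0,0,0,422,284,2,1,0,0,0,422,284,2,1,0,0,0,422,284,2,1,0,0,0,422,284,2,1,0,0,0,422,284,2,1,0,0,0,422,284,2,1,0,0,0,422,284,2,1,0,0,0,422,284,2,1,0,0,0,422,284,2,1,0,0,0,422,284,2,1,0,0,0,422,284,2,1,0,0,0,422,284,2,1,0,0,0,422,284,2,1,0,0,0,422,284,2,1,0,0,0,422,284,2,1,0,0,0,422,284,2,1,0,0,0,422,284,2,1],
)

```text
time: 14.45
tool_pos: [0.6179, 0.2272, 0.0473]
ee_rot: [3.141, -0.0, 1.722]
wrist_force: [-0.2, 0.7, -0.4]
width: 0.0361
finger_force: 30.0
```

```bash
python3 go.py 614,230.5,-30,8.7
```

```text
t 14.45 pos [617.9 227.2  47.3] closing 8.7 w 36.1 q [0.27 0.37 1.27 0.   1.5  0.12]
[0.0, -0.0, -0.0] [3.9, -3.4, 77.3]
```

Request:
arm_command(
  targets=[0,0,0,4,-4,20,1,0,0,0,4,-4,50,1,0,0,0,4,-4,70,1,0,0,0,4,-4,77,1,0,0,0,4,-4,77,1,0,0,0,4,-4,77,1,0,0,0,4,-4,77,-0.15,0,0,0,4,-4,77,-0.15,0,0,0,4,-4,77,-0.15,0,0,0,4,-4,77,-0.15,0,0,0,4,-4,60,-0.15,0,0,0,4,-4,20,-0.15,0,0,0,4,-4,0,-0.3,0,0,0,4,-4,0,-0.3],
)

```text
time: 15.85
tool_pos: [0.6164, 0.2318, 0.0521]
ee_rot: [3.132, -0.001, 1.722]
wrist_force: [-0.5, -0.5, 0.4]
width: 0.0607
finger_force: 0.0
```

```bash
python3 go.py 511.9,55,45,23 511.9,55,-37,23
```

```text
t 15.85 pos [616.4 231.8  52.1] closing 8.7 w 60.7 q [0.27 0.36 1.27 0.   1.5  0.12]
[0.5, -0.0, -14.3] [-159.0, -130.0, 5.7]
[0.5, -0.0, -14.3] [-159.0, -130.8, 87.7]
```

Request:
arm_command(
  targets=[0,0,-14,-159,-130,5,-0.3,0,0,-14,-159,-130,5,-0.3,0,0,-14,-159,-130,5,-0.3,0,0,-14,-159,-130,5,-0.3,0,0,-14,-159,-130,5,-0.3,0,0,-14,-159,-130,5,-0.3,0,0,-14,-159,-130,5,-0.3,0,0,-14,-159,-130,5,-0.3,0,0,-14,-159,-130,5,-0.3,0,0,-14,-159,-130,5,-0.3],
)

```text
time: 16.85
tool_pos: [0.5092, 0.055, 0.0419]
ee_rot: [3.142, -0.0, 1.968]
wrist_force: [0.2, 0.2, 0.1]
width: 0.0618
finger_force: 0.0
```

```bash
python3 go.py 511.9,55,-37,23; python3 - <<'E'
from h import *
s=snap('top','t4.png'); b=snap('side','s4.png')
cv2.imwrite('pics/m4.png',np.hstack([cv2.resize(s['color'][100:190,80:170,::-1],(400,400),interpolation=cv2.INTER_CUBIC),cv2.resize(b['color'][60:160,200:300,::-1],(400,400),interpolation=cv2.INTER_CUBIC)]))
E
```

```text
t 16.85 pos [509.2  55.   41.9] closing 22.8 w 61.8 q [-0.    0.06  1.65  0.    1.43 -0.4 ]
[0.0, -0.0, -0.2] [-1.0, 2.5, 78.9]
```

View pics/m4.png

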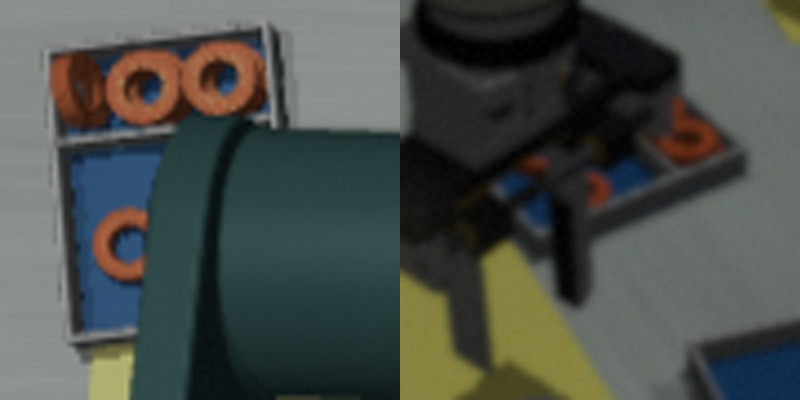

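The arm hides most of the copper bay here, so I'll check it after this part. Nut a now.

Request:
arm_command(
  targets=[0,0,0,-1,2,20,-0.3,0,0,0,-1,2,50,-0.3,0,0,0,-1,2,70,-0.3,0,0,0,-1,2,78,-0.3,0,0,0,-1,2,78,-0.3,0,0,0,-1,2,78,-0.3,0,0,0,-1,2,78,1,0,0,0,-1,2,78,1,0,0,0,-1,2,78,1,0,0,0,-1,2,78,1,0,0,0,-1,2,78,1,0,0,0,-1,2,78,1,0,0,0,-1,2,60,1,0,0,0,-1,2,20,1,0,0,0,-1,2,-5,1,0,0,0,-1,2,-5,1,0,0,0,-1,2,-5,1],
)

```text
time: 18.65
tool_pos: [0.5109, 0.0539, 0.0468]
ee_rot: [3.141, 0.0, 1.967]
wrist_force: [-0.3, -0.8, -0.7]
width: 0.03
finger_force: 30.0
```

```bash
python3 go.py 597.6,-248.2,47,8.3
```

```text
t 18.65 pos [510.9  53.9  46.8] closing 22.7 w 30.0 q [-0.01  0.06  1.64  0.    1.44 -0.4 ]
[0.0, 0.0, 14.4] [-312.2, -36.6, -0.2]
```

Width is 30.0, so the nut is gripped on its flats. Carry it to the steel bay.

Request:
arm_command(
  targets=[0,0,14,-312,-37,0,1,0,0,14,-312,-37,0,1,0,0,14,-312,-37,0,1,0,0,14,-312,-37,0,1,0,0,14,-312,-37,0,1,0,0,14,-312,-37,0,1,0,0,14,-312,-37,0,1,0,0,14,-312,-37,0,1,0,0,14,-312,-37,0,1,0,0,14,-312,-37,0,1,0,0,14,-312,-37,0,1,0,0,14,-312,-37,0,1,0,0,14,-312,-37,0,1],
)

```text
time: 19.95
tool_pos: [0.5974, -0.2473, 0.0474]
ee_rot: [3.141, 0.0, 1.724]
wrist_force: [-0.2, -0.6, -0.8]
width: 0.0293
finger_force: 30.0
```

```bash
python3 go.py 597.6,-248.2,-32,8.3; python3 - <<'E'
from h import *
s=snap('top','t5.png'); b=snap('side','s5.png')
cv2.imwrite('pics/m5.png',np.hstack([cv2.resize(s['color'][100:190,80:170,::-1],(400,400),interpolation=cv2.INTER_CUBIC),cv2.resize(b['color'][190:320,290:420,::-1],(400,400),interpolation=cv2.INTER_CUBIC)]))
E
```

```text
t 19.95 pos [ 597.4 -247.3   47.4] closing 8.8 w 29.3 q [-0.48  0.35  1.3   0.    1.49 -0.63]
[0.0, 0.0, 0.5] [-0.9, 0.0, 79.4]
```

View pics/m5.png

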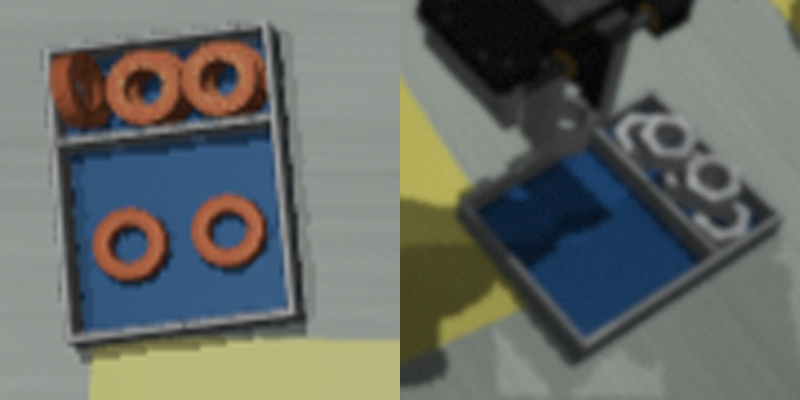

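Both rings lie flat and apart in the copper bay, at (130,245) and (230,232). The nut is held above the left part of the steel bay; lower and release it.

Request:
arm_command(
  targets=[0,0,0,-1,0,20,1,0,0,0,-1,0,50,1,0,0,0,-1,0,70,1,0,0,0,-1,0,79,1,0,0,0,-1,0,79,1,0,0,0,-1,0,79,1,0,0,0,-1,0,79,-0.1,0,0,0,-1,0,79,-0.1,0,0,0,-1,0,79,-0.1,0,0,0,-1,0,79,-0.1,0,0,0,-1,0,60,-0.1,0,0,0,-1,0,20,-0.1,0,0,0,-1,0,0,-0.3,0,0,0,-1,0,0,-0.3,0,0,0,-1,0,0,-0.3],
)

```text
time: 21.55
tool_pos: [0.5973, -0.2492, 0.0467]
ee_rot: [3.141, 0.0, 1.722]
wrist_force: [0.2, 0.2, -0.7]
width: 0.0609
finger_force: 0.0
```

```bash
python3 go.py 506.8,-146.5,45,-22
```

```text
t 21.55 pos [ 597.3 -249.2   46.7] closing 8.7 w 60.9 q [-0.48  0.35  1.3   0.    1.49 -0.63]
[0.0, 0.0, 30.7] [115.2, -74.0, 1.7]
```

Request:
arm_command(
  targets=[0,0,31,115,-74,2,-0.3,0,0,31,115,-74,2,-0.3,0,0,31,115,-74,2,-0.3,0,0,31,115,-74,2,-0.3,0,0,31,115,-74,2,-0.3,0,0,31,115,-74,2,-0.3,0,0,31,115,-74,2,-0.3,0,0,31,115,-74,2,-0.3,0,0,31,115,-74,2,-0.3],
)

```text
time: 22.45
tool_pos: [0.5071, -0.1471, 0.0448]
ee_rot: [-3.141, -0.0, 1.181]
wrist_force: [0.7, -0.8, -0.1]
width: 0.0609
finger_force: 0.0
```

```bash
python3 go.py 506.8,-146.5,-36,-22
```

```text
t 22.45 pos [ 507.1 -147.1   44.8] closing -22.3 w 60.9 q [-0.39  0.1   1.61  0.    1.44 -0.  ]
[-0.0, -0.0, -0.3] [0.5, -0.5, 80.8]
```

Request:
arm_command(
  targets=[0,0,0,0,0,20,-0.3,0,0,0,0,0,50,-0.3,0,0,0,0,0,70,-0.3,0,0,0,0,0,80,-0.3,0,0,0,0,0,80,-0.3,0,0,0,0,0,80,-0.3,0,0,0,0,0,80,1,0,0,0,0,0,80,1,0,0,0,0,0,80,1,0,0,0,0,0,80,1,0,0,0,0,0,80,1,0,0,0,0,0,80,1,0,0,0,0,0,60,1,0,0,0,0,0,20,1,0,0,0,0,0,-2,1,0,0,0,0,0,-2,1,0,0,0,0,0,-2,1],
)

```text
time: 24.15
tool_pos: [0.5066, -0.1466, 0.0464]
ee_rot: [-3.141, -0.0, 1.181]
wrist_force: [0.5, -0.4, -1.8]
width: 0.0301
finger_force: 29.4
```

```bash
python3 go.py 605.4,-301.6,47,8.3
```

```text
t 24.15 pos [ 506.6 -146.6   46.4] closing -22.3 w 30.1 q [-0.39  0.09  1.61  0.    1.44  0.  ]
[-0.0, -0.0, -30.6] [-105.9, 150.3, -0.6]
```

Request:
arm_command(
  targets=[0,0,-31,-106,150,-1,1,0,0,-31,-106,150,-1,1,0,0,-31,-106,150,-1,1,0,0,-31,-106,150,-1,1,0,0,-31,-106,150,-1,1,0,0,-31,-106,150,-1,1,0,0,-31,-106,150,-1,1,0,0,-31,-106,150,-1,1,0,0,-31,-106,150,-1,1,0,0,-31,-106,150,-1,1],
)

```text
time: 25.15
tool_pos: [0.6053, -0.301, 0.0485]
ee_rot: [3.141, 0.0, 1.723]
wrist_force: [0.8, -0.2, -0.7]
width: 0.0299
finger_force: 29.4
```

```bash
python3 go.py 605.4,-301.6,-32,8.3; python3 - <<'E'
from h import *
b=snap('side','s6.png')
cv2.imwrite('pics/m6.png',cv2.resize(b['color'][180:310,290:420,::-1],(600,600),interpolation=cv2.INTER_CUBIC))
E
```

```text
t 25.15 pos [ 605.3 -301.    48.5] closing 8.7 w 29.9 q [-0.55  0.41  1.21  0.    1.52 -0.7 ]
[0.0, 0.0, 0.4] [-0.6, -0.1, 80.5]
```

View pics/m6.png

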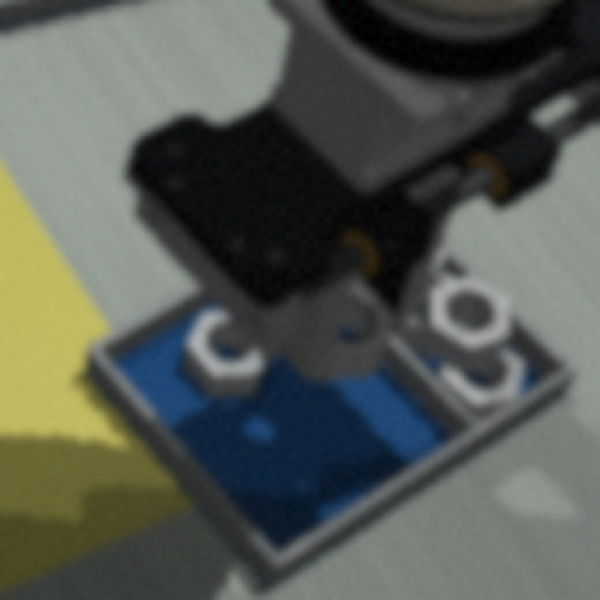

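Nut a lies flat at (225,350) in the bay, with free floor where nut b (held, around (345,330)) will go.

Request:
arm_command(
  targets=[0,0,0,-1,0,20,1,0,0,0,-1,0,50,1,0,0,0,-1,0,70,1,0,0,0,-1,0,80,1,0,0,0,-1,0,80,1,0,0,0,-1,0,80,1,0,0,0,-1,0,80,-0.1,0,0,0,-1,0,80,-0.1,0,0,0,-1,0,80,-0.1,0,0,0,-1,0,80,-0.1,0,0,0,-1,0,60,-0.1,0,0,0,-1,0,20,-0.1,0,0,0,-1,0,0,-0.2,0,0,0,-1,0,0,-0.2,0,0,0,-1,0,0,-0.2],
)

```text
time: 26.7
tool_pos: [0.6055, -0.3027, 0.0477]
ee_rot: [3.141, 0.0, 1.722]
wrist_force: [-0.4, 0.1, -0.5]
width: 0.0562
finger_force: 0.0
```

```bash
python3 go.py 417.6,125.6,55,-6
```

```text
t 26.7 pos [ 605.5 -302.7   47.7] closing 8.7 w 56.2 q [-0.55  0.41  1.21  0.    1.52 -0.7 ]
[0.0, 0.0, 14.7] [451.7, -121.1, -7.3]
```

Request:
arm_command(
  targets=[0,0,15,452,-121,-7,-0.2,0,0,15,452,-121,-7,-0.2,0,0,15,452,-121,-7,-0.2,0,0,15,452,-121,-7,-0.2,0,0,15,452,-121,-7,-0.2,0,0,15,452,-121,-7,-0.2,0,0,15,452,-121,-7,-0.2,0,0,15,452,-121,-7,-0.2,0,0,15,452,-121,-7,-0.2,0,0,15,452,-121,-7,-0.2,0,0,15,452,-121,-7,-0.2,0,0,15,452,-121,-7,-0.2,0,0,15,452,-121,-7,-0.2,0,0,15,452,-121,-7,-0.2,0,0,15,452,-121,-7,-0.2,0,0,15,452,-121,-7,-0.2,0,0,15,452,-121,-7,-0.2],
)

```text
time: 28.4
tool_pos: [0.4179, 0.1255, 0.055]
ee_rot: [3.142, -0.0, 1.46]
wrist_force: [-0.3, 0.1, 1.2]
width: 0.0563
finger_force: 0.0
```

```bash
python3 go.py 417.6,125.6,-34,-6; python3 - <<'E'
from h import *
b=snap('side','s7.png')
cv2.imwrite('pics/m7.png',np.hstack([cv2.resize(b['color'][210:310,300:400,::-1],(400,400),interpolation=cv2.INTER_CUBIC),cv2.resize(b['color'][90:190,140:240,::-1],(400,400),interpolation=cv2.INTER_CUBIC)]))
E
```

```text
t 28.4 pos [417.9 125.5  55. ] closing -6.4 w 56.3 q [ 0.16 -0.12  1.8   0.    1.46  0.27]
[0.0, -0.0, -0.4] [0.1, -0.3, 89.0]
```

View pics/m7.png

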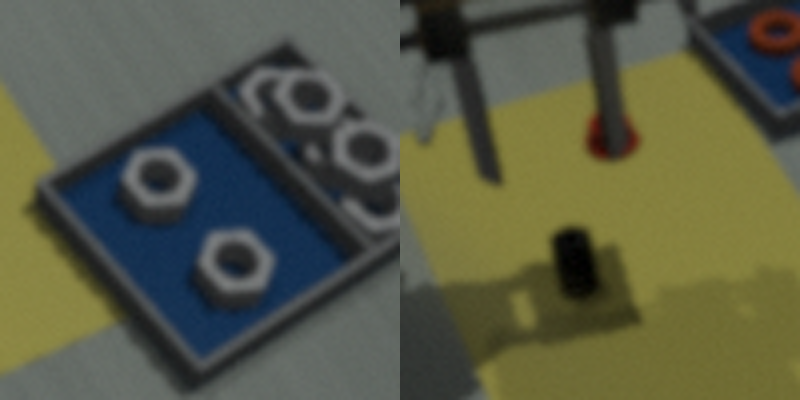

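Both nuts lie flat and apart in the steel bay, at (160,180) and (235,265). The open fingers straddle the standoff at (575,262). Descend and grip.

Request:
arm_command(
  targets=[0,0,0,0,0,20,-0.2,0,0,0,0,0,40,-0.2,0,0,0,0,0,60,-0.2,0,0,0,0,0,78,-0.2,0,0,0,0,0,89,-0.2,0,0,0,0,0,89,-0.2,0,0,0,0,0,89,1,0,0,0,0,0,89,1,0,0,0,0,0,89,1,0,0,0,0,0,89,1,0,0,0,0,0,89,1,0,0,0,0,0,89,1,0,0,0,0,0,89,1,0,0,0,0,0,70,1,0,0,0,0,0,35,1,0,0,0,0,0,5,1,0,0,0,0,0,5,1,0,0,0,0,0,5,1],
)

```text
time: 30.25
tool_pos: [0.4177, 0.1259, 0.0499]
ee_rot: [3.141, -0.0, 1.461]
wrist_force: [-0.8, -0.1, -0.1]
width: 0.0216
finger_force: 30.0
```

```bash
python3 go.py 652.9,4.8,50,-6
```

```text
t 30.25 pos [417.7 125.9  49.9] closing -6.3 w 21.6 q [ 0.16 -0.12  1.81  0.    1.45  0.27]
[0.0, -0.0, -0.3] [-94.5, 247.0, 0.1]
```

Request:
arm_command(
  targets=[0,0,0,-95,247,0,1,0,0,0,-95,247,0,1,0,0,0,-95,247,0,1,0,0,0,-95,247,0,1,0,0,0,-95,247,0,1,0,0,0,-95,247,0,1,0,0,0,-95,247,0,1,0,0,0,-95,247,0,1,0,0,0,-95,247,0,1,0,0,0,-95,247,0,1,0,0,0,-95,247,0,1],
)

```text
time: 31.35
tool_pos: [0.6521, 0.005, 0.0505]
ee_rot: [3.141, -0.0, 1.462]
wrist_force: [-0.2, -0.5, -0.2]
width: 0.0218
finger_force: 30.0
```

```bash
python3 go.py 652.9,4.8,-30.5,-6; python3 - <<'E'
from h import *
b=snap('side','s8.png')
cv2.imwrite('pics/m8.png',cv2.resize(b['color'][70:200,240:370,::-1],(600,600),interpolation=cv2.INTER_CUBIC))
E
```

```text
t 31.35 pos [652.1   5.   50.5] closing -6.3 w 21.8 q [-0.08  0.36  1.28  0.    1.5   0.03]
[0.0, -0.0, -0.3] [-0.1, 0.8, 81.0]
```

View pics/m8.png

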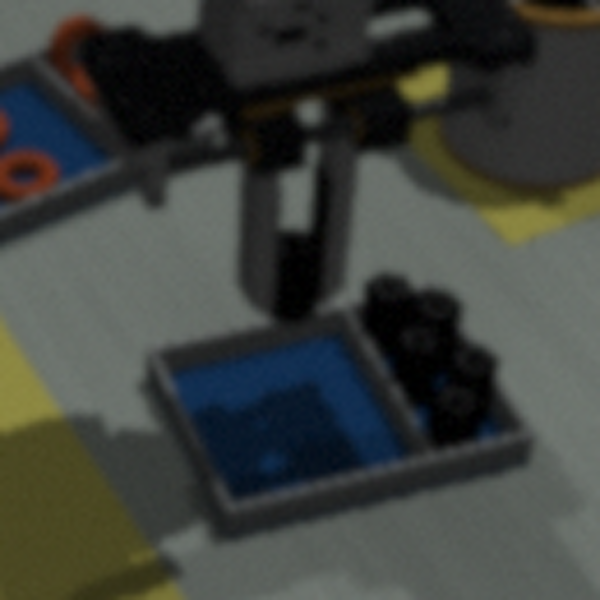

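The standoff hangs upright between the fingers at (295,275), over the black bay. Lower it gently, release and rise.

Request:
arm_command(
  targets=[0,0,0,0,1,25,1,0,0,0,0,1,50,1,0,0,0,0,1,65,1,0,0,0,0,1,75,1,0,0,0,0,1,79,1,0,0,0,0,1,81,1,0,0,0,0,1,81,1,0,0,0,0,1,81,1,0,0,0,0,1,81,0.2,0,0,0,0,1,81,0.2,0,0,0,0,1,81,0.2,0,0,0,0,1,81,0.2,0,0,0,0,1,65,0.2,0,0,0,0,1,40,0.2,0,0,0,0,1,0,0.2,0,0,0,0,1,-30,0.2,0,0,0,0,1,-30,0.2],
)

```text
time: 33.1
tool_pos: [0.658, 0.0039, 0.0884]
ee_rot: [3.128, -0.001, 1.461]
wrist_force: [1.5, -0.3, 0.7]
width: 0.0374
finger_force: 0.0
```

```bash
python3 go.py 400,60,120,-6
```

```text
t 33.1 pos [658.    3.9  88.4] closing -6.3 w 37.4 q [-0.08  0.34  1.23  0.    1.56  0.03]
[0.8, -0.0, -0.3] [27.4, -262.2, -35.2]
```

Request:
arm_command(
  targets=[0,0,0,27,-262,-35,0.2,0,0,0,27,-262,-35,0.2,0,0,0,27,-262,-35,0.2,0,0,0,27,-262,-35,0.2,0,0,0,27,-262,-35,0.2,0,0,0,27,-262,-35,0.2,0,0,0,27,-262,-35,0.2,0,0,0,27,-262,-35,0.2,0,0,0,27,-262,-35,0.2,0,0,0,27,-262,-35,0.2,0,0,0,27,-262,-35,0.2],
)

```text
time: 34.2
tool_pos: [0.3967, 0.0596, 0.1145]
ee_rot: [-3.14, 0.0, 1.46]
wrist_force: [-0.2, -0.1, 0.5]
width: 0.0373
finger_force: 0.0
```

```bash
python3 - <<'E'
from h import *
s=snap('side','s9.png'); print(robot.get_obs()['tool_pos'])
E
```

```text
[0.39662462 0.05960964 0.11454524]
```

View pics/s9.png

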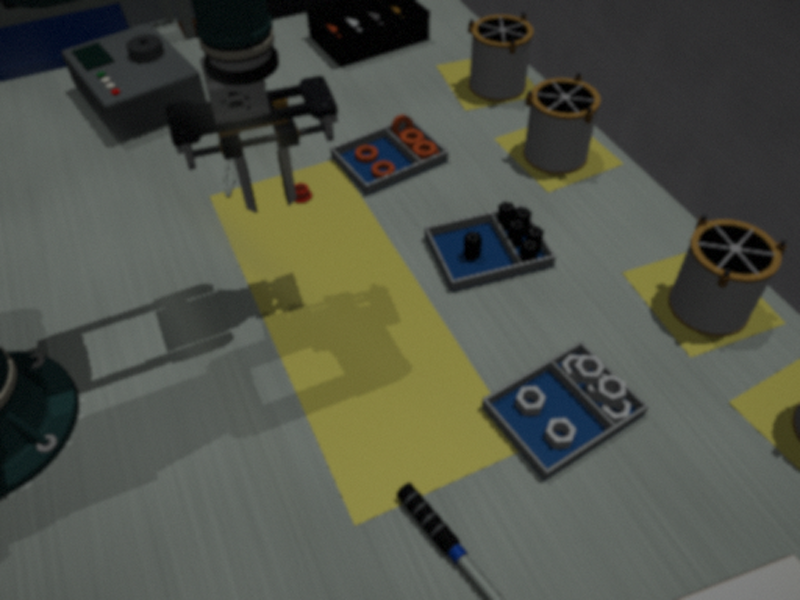

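Everything is placed. Rings are flat at (367,152) and (383,168), nuts flat at (530,398) and (561,431), and the standoff is upright at (472,245). The cap (301,192) and the wrench haven't moved.

```bash
python3 -c "
from bench import robot
print(robot.close_job())"
```

```text
the job is handed in; nothing more can be done
None
```

The job is handed in, at about 34 s: both rings and both nuts lie flat and apart in their matching trays' front bays, the standoff stands upright in its own, and the cap and wrench were left in place; ring b tilted in the grip on the way, and the state reports the fingertips about 40 mm too low, which I corrected for from the first pick on.

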